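# Turn round a strip-down row: spindle parts from wooden tray to steel rack in reverse order

## Task

The four spindle parts stand on the wooden tray in the order they came off the machine, the first-off next to the tray's handle. For reassembly, set all four upright in the steel rack in the reverse order, one to each pocket and each in the middle of its pocket on the rubber pad: the part at the tray's plain end goes next to the rack's handle, and so on, until the part that stood next to the tray's handle is at the rack's plain end. Set them down rather than drop them, the same way up as they stand now, and leave the jar, the tape core and the spanner where they are.

Things in the scene. Friction and masses are not known exactly. Their poses are not given: they have to be found in the camera images.
- pulley_mid (a point): Two-groove V-belt pulley of bare aluminium, 44 mm across, 46 mm tall, standing upright; the widest of the plain round parts, with a small dark bore. Loose, 0.1 to 0.25 kg. The point is its centre, half-way up; z axis up along its own axis, round, so its turn about it does not matter.
- nut_mid (a point): Long hexagonal coupling nut of dark steel, 36 mm across flats (41.6 mm over corners), 48 mm tall, standing upright. Loose, 0.2 to 0.45 kg. The point is its centre, half-way up; z axis up; its x axis is square to one pair of flats (so flats face every 60 degrees from x).
- sleeve_mid (a point): Spacer sleeve of bright steel, a plain cylinder 32 mm across, 64 mm tall, standing upright, the tallest part, with a dark bore 22 mm across. Loose, 0.15 to 0.4 kg. The point is its centre, half-way up; z axis up along its own axis, round, so its turn about it does not matter.
- hub_mid (a point): Flanged hub of dark steel: a disc foot 44 mm across and 6 mm thick with bolt holes, below a round neck 26 mm across; 56 mm tall over all, standing on its foot. Grip the neck above the foot. Loose, 0.15 to 0.35 kg. The point is its centre, half-way up; z axis up along its own axis, round, so its turn about it does not matter.
- seat_pulley: Fixed flat cork disc, 56 mm across, 3 mm thick, on the wooden tray: the one on which the pulley stands at the start. Origin at the centre of its underside; the disc's top is 15 mm above the bench. It stays on the tray and still marks, later on, where in the row the part came from.
- seat_nut: Fixed flat cork disc, 56 mm across, 3 mm thick, on the wooden tray: the one on which the nut stands at the start. Origin at the centre of its underside; the disc's top is 15 mm above the bench. It stays on the tray and still marks, later on, where in the row the part came from.
- seat_sleeve: Fixed flat cork disc, 56 mm across, 3 mm thick, on the wooden tray: the one on which the sleeve stands at the start. Origin at the centre of its underside; the disc's top is 15 mm above the bench. It stays on the tray and still marks, later on, where in the row the part came from.
- seat_hub: Fixed flat cork disc, 56 mm across, 3 mm thick, on the wooden tray: the one on which the hub stands at the start. Origin at the centre of its underside; the disc's top is 15 mm above the bench. It stays on the tray and still marks, later on, where in the row the part came from.
- tray: Fixed wooden tray: plywood board 276 mm long (x), 84 wide (y), 12 thick, flat on the bench on either side of the robot, with the four cork seats in a row at x = -99, -33, 33, 99 mm. A flat dark wood bow handle, 17 mm high, sticks out 35 mm at its -x end; the other end is plain. Origin: centre of the board's underside; z up.
- rack: Fixed steel rack: plate 272 mm long (x), 100 wide (y), 4 thick, on the bench on either side of the robot. Five cross dividers, tops 18 mm up, make four pockets 63 mm long, open at the long sides; centres at x = -99, -33, 33, 99 mm, y = 0, on dark round pads; floor 4 mm up. Flat bow handle, 17 mm high, sticks out 35 mm at the -x end. Origin: centre of the plate's underside; z up.
- jar: Bystander: closed screw-top jar, 60 mm across, 75 mm tall, loose on the bench beyond the racks. Origin at the centre of its underside.
- tape: Bystander: empty cardboard tape core, 90 mm across, 25 mm tall, loose on the bench to the robot's right. Origin at the centre of its underside.
- wrench: Bystander: flat steel spanner lying loose on the bench to the robot's left. Origin at the underside of its middle, its length along x.
There are look-alikes about, which are no part of the job. What is shaped like the part that bears sleeve_mid but blue is not meant. Leave any pink look-alike of the part that bears hub_mid alone.

How it is judged:
At the end, for the whole second after the job is handed in: Each part stands in the rack pocket mirroring its tray place (1st from the tray's handle in the 4th pocket from the rack's handle, 2nd in 3rd, and so on), within 15 mm of the pocket centre along and across, upright within 0.12 rad, foot on the floor within 5 mm, released, at rest (((x of seat_pulley in the frame of tray between -0.132 and -0.066 m and x of pulley_mid in the frame of rack between 0.084 and 0.114 m) or (x of seat_pulley in the frame of tray between -0.066 and 0 m and x of pulley_mid in the frame of rack between 0.018 and 0.048 m) or (x of seat_pulley in the frame of tray between 0 and 0.066 m and x of pulley_mid in the frame of rack between -0.048 and -0.018 m) or (x of seat_pulley in the frame of tray between 0.066 and 0.132 m and x of pulley_mid in the frame of rack between -0.114 and -0.084 m)) and y of pulley_mid in the frame of rack between -0.015 and 0.015 m and height (world z) of pulley_mid between 0.022 and 0.032 m and angle between each of pulley_mid, nut_mid, sleeve_mid, hub_mid's own z axis and vertical below 0.12 rad and linear speed of each of pulley, nut, sleeve, hub below 0.02 m/s and angular speed of each of pulley, nut, sleeve, hub below 0.2 rad/s and ((x of seat_nut in the frame of tray between -0.132 and -0.066 m and x of nut_mid in the frame of rack between 0.084 and 0.114 m) or (x of seat_nut in the frame of tray between -0.066 and 0 m and x of nut_mid in the frame of rack between 0.018 and 0.048 m) or (x of seat_nut in the frame of tray between 0 and 0.066 m and x of nut_mid in the frame of rack between -0.048 and -0.018 m) or (x of seat_nut in the frame of tray between 0.066 and 0.132 m and x of nut_mid in the frame of rack between -0.114 and -0.084 m)) and y of nut_mid in the frame of rack between -0.015 and 0.015 m and height (world z) of nut_mid between 0.023 and 0.033 m and ((x of seat_sleeve in the frame of tray between -0.132 and -0.066 m and x of sleeve_mid in the frame of rack between 0.084 and 0.114 m) or (x of seat_sleeve in the frame of tray between -0.066 and 0 m and x of sleeve_mid in the frame of rack between 0.018 and 0.048 m) or (x of seat_sleeve in the frame of tray between 0 and 0.066 m and x of sleeve_mid in the frame of rack between -0.048 and -0.018 m) or (x of seat_sleeve in the frame of tray between 0.066 and 0.132 m and x of sleeve_mid in the frame of rack between -0.114 and -0.084 m)) and y of sleeve_mid in the frame of rack between -0.015 and 0.015 m and height (world z) of sleeve_mid between 0.031 and 0.041 m and ((x of seat_hub in the frame of tray between -0.132 and -0.066 m and x of hub_mid in the frame of rack between 0.084 and 0.114 m) or (x of seat_hub in the frame of tray between -0.066 and 0 m and x of hub_mid in the frame of rack between 0.018 and 0.048 m) or (x of seat_hub in the frame of tray between 0 and 0.066 m and x of hub_mid in the frame of rack between -0.048 and -0.018 m) or (x of seat_hub in the frame of tray between 0.066 and 0.132 m and x of hub_mid in the frame of rack between -0.114 and -0.084 m)) and y of hub_mid in the frame of rack between -0.015 and 0.015 m and height (world z) of hub_mid between 0.027 and 0.037 m); the robot touches nothing.
It fails at once if a part is dropped or thrown: in the air more than 30 mm above its resting height with nothing touching it ((height (world z) of pulley_mid above 0.068 m and contact force between pulley and anything else below 0.02 N) or (height (world z) of nut_mid above 0.069 m and contact force between nut and anything else below 0.02 N) or (height (world z) of sleeve_mid above 0.077 m and contact force between sleeve and anything else below 0.02 N) or (height (world z) of hub_mid above 0.073 m and contact force between hub and anything else below 0.02 N)).
It fails at once if the jar is moved more than 20 mm (distance of jar from where it was at the start of the episode above 0.02 m).
It fails at once if the tape core is moved more than 20 mm (distance of tape from where it was at the start of the episode above 0.02 m).
It fails at once if the spanner is moved more than 20 mm (distance of wrench from where it was at the start of the episode above 0.02 m).
It also fails if it takes over 131 s, if anything falls off the work surface, if the arm or the gripper's body presses on something with over 40 N, if the wrist force passes 120 N, or if a joint passes its speed limit or range.

## Robot

A 6-joint arm with a two-finger parallel gripper is mounted at the origin on the work surface. World frame = base frame: x ahead of the robot, y to its left, z up, the work surface at z = 0. Lengths are in m, angles in rad, forces in N, time in s.
With the tool pointing down it reaches from about 0.3 to 0.775 m from the base axis. Payload 14.6 kg.
Tool frame: the origin (TCP) lies midway between the tips of the shut fingers; the grasp point (between the pads) lies 19 mm behind it; z points along the fingers, y is the line along which they close (so a half turn about z gives the same grasp; the last joint's range is limited). The gripper opens to 94 mm and grips with 3 to 60 N. Pads are 16 mm wide; open, the fingers measure 119 mm over their backs; the gripper's body (75 mm by 177 mm) begins 78 mm behind the grasp point.
Start: joints at [1.281, 0.3, 1.521, -0, 1.321, -0.067], TCP at [0.122, 0.536, 0.205] pointing down, gripper open.
Joint ranges: [-3.03, 3.03], [-0.79, 2.21], [0.23, 2.52], [-1.04, 4.18], [0, 3.07], [-2.55, 2.55]. Speed limits (rad/s): [2.22, 2.22, 2.57, 3.14, 3.14, 3.14].

## Interface

Orientations are given as [roll, pitch, yaw] about the fixed x, y, z axes, in that order (R = Rz(yaw) Ry(pitch) Rx(roll)).
In Python, from station import * gives the robot as it stands.
- The arm moves only by the tool send_rows, never from a script. Its argument "targets" is a list of rows, each an object of numbers: "x", "y", "z": the shift along the world's x, y, z in units of 0.2 m (1.0 is 0.2 m); "spin": the turn about the world's z in units of pi/2 rad (1.0 is pi/2 rad); "claw": the finger opening in mm, from 0 to 94. A call has 1 to 20 rows; each row shifts and turns the commanded pose from where the row before left it; what a row does not reach is not made up. A row lasts 1/10 s, in which the tool goes at most 50 mm and 8.59 degrees, less where a joint would pass 70% of its speed; a pose out of reach is approached as far as the arm can. A call with a number of a shift or a turn outside -1 to 1 is refused whole. A call with a gripper value outside its range is refused whole. The fingers move at their own pace and stop on an object; "force" is the grip in N (left out, the last holds). Time passes only in rows, so rows that do not move let the fingers close. It gives the time, the measured TCP pose, the force, the opening and the grip force at its end, in the units of the state.
- get_obs(): the state, without advancing time (a new reading comes with each control period).
- camera(name): name is "side" or "top"; returns the picture (384x512x3 uint8, blue, green, red); there is no depth.
- camera_model(name): a dict with "fovy" (degrees; the focal length in pixels is half the picture's height over the tangent of half this angle, whatever the lens; pixels are square), "cx", "cy" (the principal point, pixels), "T" (4x4, takes a point from camera to world coordinates). Camera axes: x right, y down, z forward; pixel columns grow to the right and rows downward; lengths in m; the calibration is good to about 2 mm. A picture is of the moment at which its call begins. camera_model takes no time and is no camera call.
- hand_in(): hands the job in; it is judged then, once.
The state is a dict: "time_s": time; "qpos": joint angles; "joint_vel": joint speeds; "tau": joint torques, N m; "ee_pos": TCP position; "eef_rot": TCP orientation; "force": force on the tool from outside, world axes, zero at the start; "moment": the same for the moment, N m; "grip_width": finger opening in m; "grip_force": force on a finger pad.
Only numpy, scipy, OpenCV 4.12 (cv2) and the standard library are available. Lean on these libraries where they do the work, as an engineer would, in place of code of your own. Each camera call takes 0.05 s, during which the arm holds its last target. There are 200 camera calls.

## Working session

There is one attempt and no reset: what is moved stays moved. The work goes in short steps, Python scripts to look and compute and a tool call to move; the robot and the scene stay as the last step left them, time stands still between calls to the robot, and variables do not carry over. Pictures are saved under pics/ and viewed, at most 14 in all, crops included, and the job is handed in when it is done.

Besides the shell and the picture viewer there is one more tool, called after "Request:" by a JSON object that holds its "api" and its "payload", one argument or row to a line. send_rows: Moves the arm, as the interface text tells. Its arguments: {"type":"object","properties":{"targets":{"type":"array"},"force":{"type":"number"}},"required":["targets"]}

```bash
mkdir -p pics; cat > h.py <<'E'
from station import *
import numpy as np, cv2
def ray(name,u,v,z):
    m=camera_model(name);f=192/np.tan(np.radians(m["fovy"])/2);T=np.array(m["T"])
    d=T[:3,:3]@np.array([(u-m["cx"])/f,(v-m["cy"])/f,1]);o=T[:3,3]
    return (o+d*(z-o[2])/d[2]).round(4)
def proj(name,p):
    m=camera_model(name);f=192/np.tan(np.radians(m["fovy"])/2);T=np.array(m["T"])
    c=T[:3,:3].T@(np.array(p)-T[:3,3]);return (c[:2]/c[2]*f+[m["cx"],m["cy"]]).round(1)
def snap(name,fn,crop=None,k=1.5):
    im=camera(name)
    if crop: im=im[crop[1]:crop[3],crop[0]:crop[2]]
    cv2.imwrite("pics/"+fn,cv2.resize(im,None,fx=k,fy=k,interpolation=cv2.INTER_CUBIC))
E
python3 - <<'E'
from h import *
snap("top","t0.png");snap("side","s0.png")
for n in("top","side"):print(camera_model(n))
E
```

```text
{'fovy': 55.57756992739736, 'cx': 252.59993019239263, 'cy': 191.44601533294087, 'T': array([[ 2.82815690e-02, -9.81495007e-01,  1.89387706e-01,
         4.35111310e-01],
       [-9.99599902e-01, -2.78514893e-02,  4.93250527e-03,
        -2.58977265e-02],
       [ 4.33500381e-04, -1.89451432e-01, -9.81889997e-01,
         9.70109810e-01],
       [ 0.00000000e+00,  0.00000000e+00,  0.00000000e+00,
         1.00000000e+00]])}
{'fovy': 56.72329532347987, 'cx': 256.5346157216574, 'cy': 187.64215223475694, 'T': array([[ 0.90814191, -0.31443861,  0.27641748,  0.28667822],
       [-0.41866014, -0.68426261,  0.59708321, -0.7229704 ],
       [ 0.00139614, -0.65796128, -0.75305047,  0.93324403],
       [ 0.        ,  0.        ,  0.        ,  1.        ]])}
```

View pics/t0.png

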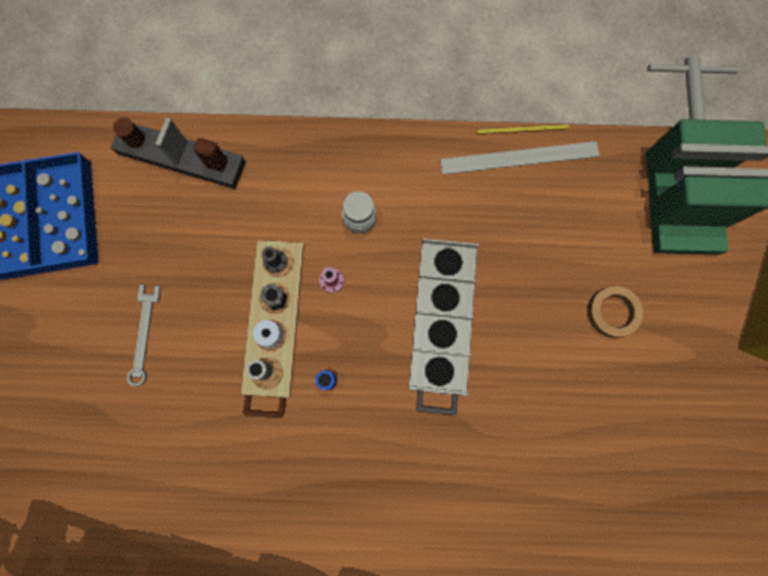

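View pics/s0.png

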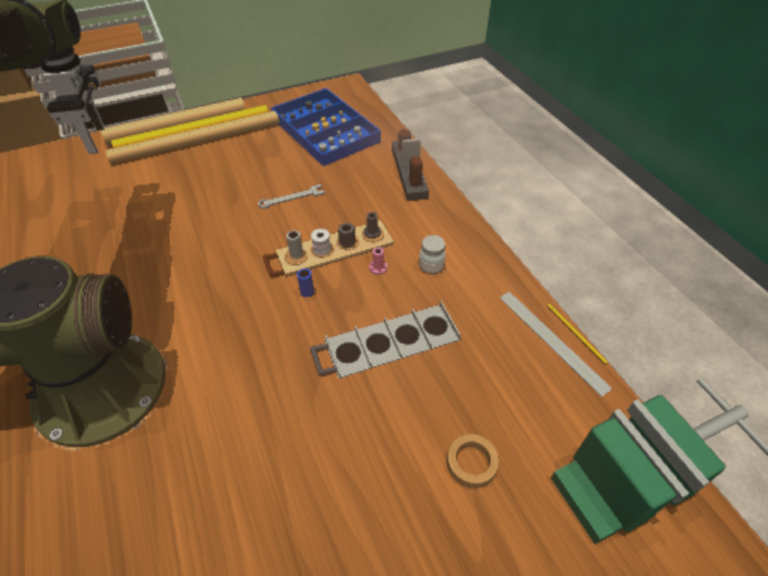

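The top view shows the tray (row at about x 265, y 260–370 in the 1.5x picture) with its handle near the robot. From the handle the parts are sleeve (260,370), pulley (267,333), nut (273,297) and hub (273,260). The rack pads are at (439,372), (442,334), (446,297) and (449,262), with the handle at the near end.
Look-alikes are the blue sleeve (326,380) and the pink hub (331,279), both off the tray. The bright steel sleeve and dark hub on the tray are the ones meant. I'll confirm this in an enlarged crop.

```bash
python3 - <<'E'
from h import *
snap("top","t1.png",(150,150,330,285),4.4)
snap("side","s1.png",(170,130,320,260),5)
E
```

```text
(no output)
```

View pics/t1.png

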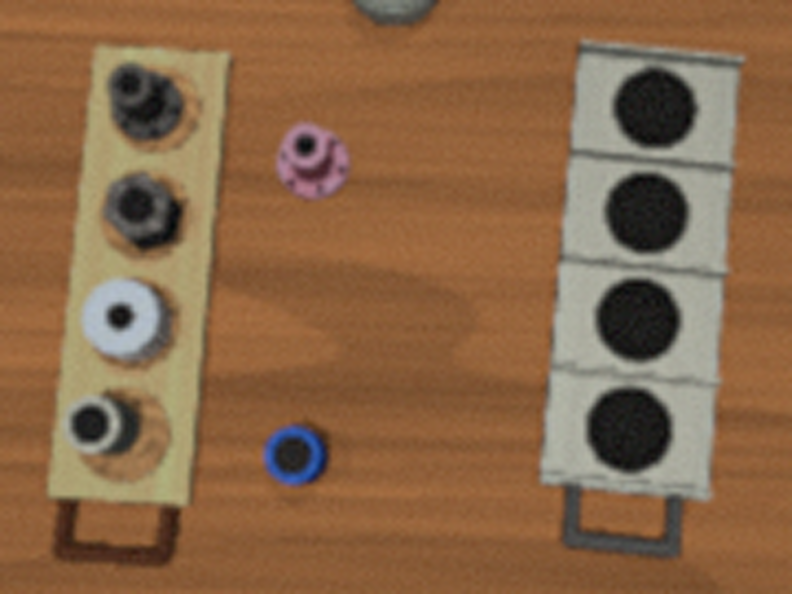

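View pics/s1.png

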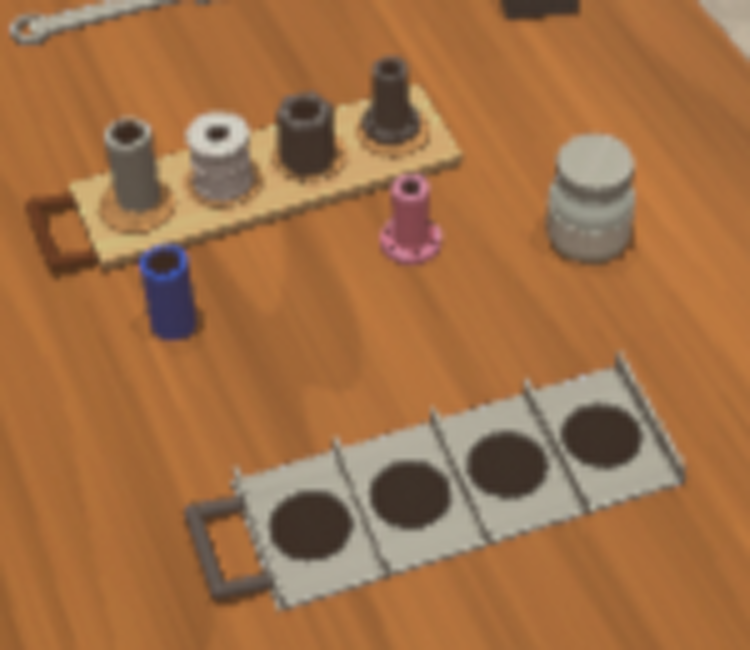

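The crops confirm the order from the tray's handle: bright sleeve, aluminium pulley, hex nut, dark hub. The blue sleeve (295,455) and the pink hub (312,160) stand between the tray and the rack.

```bash
python3 - <<'E'
from h import *
t=dict(sleeve=(90,424,.079),pulley=(121,317,.061),nut=(135,207,.063),hub=(130,83,.071),p4=(655,107,.004),p3=(647,213,.004),p2=(638,320,.004),p1=(629,429,.004),blue=(295,455,.064),pink=(305,145,.056))
s=dict(sleeve=(131,132),pulley=(219,133),nut=(305,107),hub=(391,68),p1=(311,525),p2=(410,494),p3=(507,464),p4=(601,435),blue=(165,258),pink=(411,186))
for k,(u,v,z) in t.items():
    a=ray("top",(u+.5)/4.4-.5+150,(v+.5)/4.4-.5+150,z);U,V=s[k];b=ray("side",(U+.5)/5-.5+170,(V+.5)/5-.5+130,z)
    print(k,a[:2],b[:2],((a+b)/2)[:2], "r",np.hypot(*((a+b)/2)[:2]).round(3))
def c(u,v,z=.012):return ray("top",(u+.5)/4.4-.5+150,(v+.5)/4.4-.5+150,z)
e=[c(97,46),c(230,53),c(190,503),c(50,496)];print("tray",e,np.mean(e,0))
q=lambda u,v:c(u,v,.071)
print("rack",[c(*x,.004) for x in((580,45),(740,60),(708,497),(543,484))])
print(get_obs()["ee_pos"],get_obs()["eef_rot"])
E
```

```text
sleeve [0.4669 0.1745] [0.4703 0.1739] [0.4686 0.1742] r 0.5
pulley [0.5282 0.1652] [0.5302 0.166 ] [0.5292 0.1656] r 0.555
nut [0.5915 0.161 ] [0.5947 0.1635] [0.5931  0.16225] r 0.615
hub [0.6627 0.1671] [0.6638 0.1675] [0.66325 0.1673 ] r 0.684
p4 [ 0.6736 -0.1447] [ 0.6735 -0.1443] [ 0.67355 -0.1445 ] r 0.689
p3 [ 0.6068 -0.1401] [ 0.608  -0.1395] [ 0.6074 -0.1398] r 0.623
p2 [ 0.541 -0.135] [ 0.5422 -0.1347] [ 0.5416  -0.13485] r 0.558
p1 [ 0.4758 -0.1301] [ 0.4767 -0.1302] [ 0.47625 -0.13015] r 0.494
blue [0.4536 0.0624] [0.456  0.0661] [0.4548  0.06425] r 0.459
pink [0.6322 0.0657] [0.6338 0.0662] [0.633   0.06595] r 0.636
tray [array([0.7007, 0.2017, 0.012 ]), array([0.6985, 0.1192, 0.012 ]), array([0.4252, 0.1277, 0.012 ]), array([0.4269, 0.21  , 0.012 ])] [0.562825 0.16465  0.012   ]
rack [array([ 0.7121, -0.0977,  0.004 ]), array([ 0.7052, -0.1975,  0.004 ]), array([ 0.4373, -0.1771,  0.004 ]), array([ 0.4421, -0.0794,  0.004 ])]
[0.12149018 0.5362723  0.20511035] [-3.14092899e+00 -3.31370093e-05  2.91878423e+00]
```

Request:
{"api": "send_rows", "payload": {
  "targets": [
    {"x": 0.1155,"y": -0.1207,"spin": 0.0081,"claw": 94},
    {"x": 0.1155,"y": -0.1207,"spin": 0.0081,"claw": 94},
    {"x": 0.1155,"y": -0.1207,"spin": 0.0081,"claw": 94},
    {"x": 0.1155,"y": -0.1207,"spin": 0.0081,"claw": 94},
    {"x": 0.1155,"y": -0.1207,"spin": 0.0081,"claw": 94},
    {"x": 0.1155,"y": -0.1207,"spin": 0.0081,"claw": 94},
    {"x": 0.1155,"y": -0.1207,"spin": 0.0081,"claw": 94},
    {"x": 0.1155,"y": -0.1207,"spin": 0.0081,"claw": 94},
    {"x": 0.1155,"y": -0.1207,"spin": 0.0081,"claw": 94},
    {"x": 0.1155,"y": -0.1207,"spin": 0.0081,"claw": 94},
    {"x": 0.1155,"y": -0.1207,"spin": 0.0081,"claw": 94},
    {"x": 0.1155,"y": -0.1207,"spin": 0.0081,"claw": 94},
    {"x": 0.1155,"y": -0.1207,"spin": 0.0081,"claw": 94},
    {"x": 0.1155,"y": -0.1207,"spin": 0.0081,"claw": 94},
    {"x": 0.1155,"y": -0.1207,"spin": 0.0081,"claw": 94},
    {"claw": 94},
    {"claw": 94},
    {"claw": 94}
  ],
  "force": 25
}}

```text
schema error: expected keys x, y, z, spin, claw
```

Request:
{"api": "send_rows", "payload": {
  "targets": [
    {"x": 0.1445,"y": -0.151,"z": 0,"spin": 0.0102,"claw": 94},
    {"x": 0.1445,"y": -0.151,"z": 0,"spin": 0.0102,"claw": 94},
    {"x": 0.1445,"y": -0.151,"z": 0,"spin": 0.0102,"claw": 94},
    {"x": 0.1445,"y": -0.151,"z": 0,"spin": 0.0102,"claw": 94},
    {"x": 0.1445,"y": -0.151,"z": 0,"spin": 0.0102,"claw": 94},
    {"x": 0.1445,"y": -0.151,"z": 0,"spin": 0.0102,"claw": 94},
    {"x": 0.1445,"y": -0.151,"z": 0,"spin": 0.0102,"claw": 94},
    {"x": 0.1445,"y": -0.151,"z": 0,"spin": 0.0102,"claw": 94},
    {"x": 0.1445,"y": -0.151,"z": 0,"spin": 0.0102,"claw": 94},
    {"x": 0.1445,"y": -0.151,"z": 0,"spin": 0.0102,"claw": 94},
    {"x": 0.1445,"y": -0.151,"z": 0,"spin": 0.0102,"claw": 94},
    {"x": 0.1445,"y": -0.151,"z": 0,"spin": 0.0102,"claw": 94},
    {"x": 0,"y": 0,"z": 0,"spin": 0,"claw": 94},
    {"x": 0,"y": 0,"z": 0,"spin": 0,"claw": 94},
    {"x": 0,"y": 0,"z": 0,"spin": 0,"claw": 94}
  ],
  "force": 25
}}

```text
time_s: 1.7
ee_pos: [0.4677, 0.1746, 0.2054]
eef_rot: [3.142, -0.0, 3.112]
force: [-0.5, 0.5, -0.1]
grip_width: 0.0937
grip_force: 0.0
```

Request:
{"api": "send_rows", "payload": {
  "targets": [
    {"x": 0.005,"y": 0,"z": -0.15,"spin": 0,"claw": 94},
    {"x": 0,"y": 0,"z": -0.15,"spin": 0,"claw": 94},
    {"x": 0,"y": 0,"z": -0.15,"spin": 0,"claw": 94},
    {"x": 0,"y": 0,"z": -0.15,"spin": 0,"claw": 94},
    {"x": 0,"y": 0,"z": -0.15,"spin": 0,"claw": 94},
    {"x": 0,"y": 0,"z": -0.1,"spin": 0,"claw": 94},
    {"x": 0,"y": 0,"z": 0,"spin": 0,"claw": 94},
    {"x": 0,"y": 0,"z": 0,"spin": 0,"claw": 45},
    {"x": 0,"y": 0,"z": 0,"spin": 0,"claw": 40},
    {"x": 0,"y": 0,"z": 0,"spin": 0,"claw": 36},
    {"x": 0,"y": 0,"z": 0,"spin": 0,"claw": 30},
    {"x": 0,"y": 0,"z": 0,"spin": 0,"claw": 20},
    {"x": 0,"y": 0,"z": 0,"spin": 0,"claw": 20},
    {"x": 0,"y": 0,"z": 0,"spin": 0,"claw": 20},
    {"x": 0,"y": 0,"z": 0,"spin": 0,"claw": 20},
    {"x": 0,"y": 0,"z": 0,"spin": 0,"claw": 20},
    {"x": 0,"y": 0,"z": 0,"spin": 0,"claw": 20}
  ],
  "force": 25
}}

```text
time_s: 3.4
ee_pos: [0.4693, 0.174, 0.0354]
eef_rot: [-3.141, -0.0, 3.111]
force: [-0.5, -0.8, 0.0]
grip_width: 0.0306
grip_force: 25.0
```

Request:
{"api": "send_rows", "payload": {
  "targets": [
    {"x": 0,"y": 0,"z": 0.05,"spin": 0,"claw": 20},
    {"x": 0,"y": 0,"z": 0.1,"spin": 0,"claw": 20},
    {"x": 0,"y": 0,"z": 0.15,"spin": 0,"claw": 20},
    {"x": 0,"y": 0,"z": 0.15,"spin": 0,"claw": 20},
    {"x": 0,"y": 0,"z": 0.1,"spin": 0,"claw": 20},
    {"x": 0,"y": 0,"z": 0,"spin": 0,"claw": 20},
    {"x": 0,"y": 0,"z": 0,"spin": 0,"claw": 20},
    {"x": 0,"y": 0,"z": 0,"spin": 0,"claw": 20}
  ],
  "force": 25
}}

```text
time_s: 4.2
ee_pos: [0.4686, 0.1738, 0.1441]
eef_rot: [-3.141, -0.002, 3.111]
force: [-0.0, -0.3, -4.1]
grip_width: 0.0302
grip_force: 25.0
```

```bash
python3 - <<'E'
from h import *
snap("side","s2.png",(150,90,290,210),5)
print(get_obs()["force"],get_obs()["moment"],proj("side",get_obs()["ee_pos"]))
E
```

```text
[ 0.22528976 -0.14183018 -1.37125349] [-0.00077026 -0.05853173  0.06309074] [192.9 141.9]
```

View pics/s2.png

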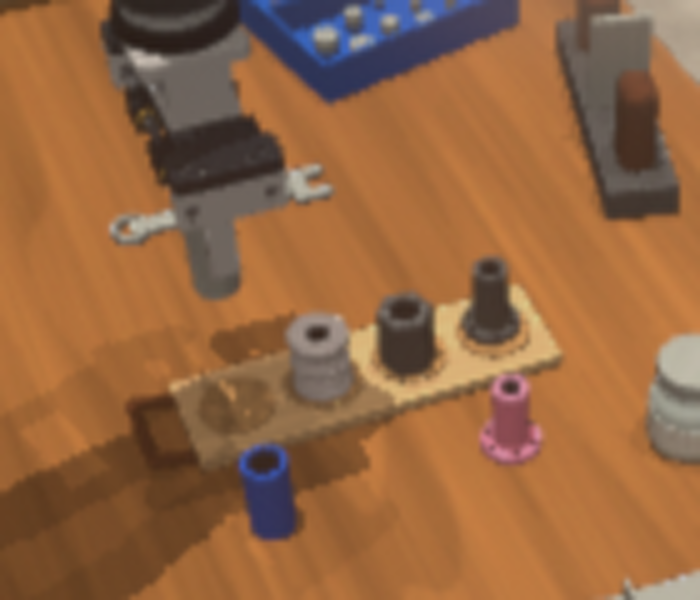

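The sleeve hangs upright and centred between the fingers (215,250 in the crop).

Request:
{"api": "send_rows", "payload": {
  "targets": [
    {"x": 0.05,"y": -0.08,"z": 0,"spin": 0,"claw": 20},
    {"x": 0.1025,"y": -0.159,"z": 0,"spin": -0.003,"claw": 20},
    {"x": 0.1025,"y": -0.159,"z": 0,"spin": -0.003,"claw": 20},
    {"x": 0.1025,"y": -0.159,"z": 0,"spin": -0.003,"claw": 20},
    {"x": 0.1025,"y": -0.159,"z": 0,"spin": -0.003,"claw": 20},
    {"x": 0.1025,"y": -0.159,"z": 0,"spin": -0.003,"claw": 20},
    {"x": 0.1025,"y": -0.159,"z": 0,"spin": -0.003,"claw": 20},
    {"x": 0.1025,"y": -0.159,"z": 0,"spin": -0.003,"claw": 20},
    {"x": 0.1025,"y": -0.159,"z": 0,"spin": -0.003,"claw": 20},
    {"x": 0.1025,"y": -0.159,"z": 0,"spin": -0.003,"claw": 20},
    {"x": 0.05,"y": -0.08,"z": 0,"spin": 0,"claw": 20},
    {"x": 0,"y": 0,"z": 0,"spin": 0,"claw": 20},
    {"x": 0,"y": 0,"z": 0,"spin": 0,"claw": 20},
    {"x": 0,"y": 0,"z": 0,"spin": 0,"claw": 20}
  ],
  "force": 25
}}

```text
time_s: 5.65
ee_pos: [0.6734, -0.1433, 0.1449]
eef_rot: [3.141, -0.001, 3.069]
force: [0.3, -0.3, -2.8]
grip_width: 0.0309
grip_force: 25.0
```

Request:
{"api": "send_rows", "payload": {
  "targets": [
    {"x": 0,"y": -0.005,"z": -0.1,"spin": 0,"claw": 20},
    {"x": 0,"y": 0,"z": -0.15,"spin": 0,"claw": 20},
    {"x": 0,"y": 0,"z": -0.15,"spin": 0,"claw": 20},
    {"x": 0,"y": 0,"z": -0.1,"spin": 0,"claw": 20},
    {"x": 0,"y": 0,"z": -0.05,"spin": 0,"claw": 20},
    {"x": 0,"y": 0,"z": -0.025,"spin": 0,"claw": 20},
    {"x": 0,"y": 0,"z": -0.015,"spin": 0,"claw": 20},
    {"x": 0,"y": 0,"z": -0.005,"spin": 0,"claw": 20},
    {"x": 0,"y": 0,"z": 0,"spin": 0,"claw": 20},
    {"x": 0,"y": 0,"z": 0,"spin": 0,"claw": 20},
    {"x": 0,"y": 0,"z": 0,"spin": 0,"claw": 20}
  ],
  "force": 25
}}

```text
time_s: 6.75
ee_pos: [0.674, -0.1453, 0.0269]
eef_rot: [-3.141, 0.001, 3.069]
force: [0.2, -1.1, -3.2]
grip_width: 0.0306
grip_force: 25.0
```

Request:
{"api": "send_rows", "payload": {
  "targets": [
    {"x": 0,"y": 0,"z": -0.005,"spin": 0,"claw": 20},
    {"x": 0,"y": 0,"z": -0.005,"spin": 0,"claw": 20},
    {"x": 0,"y": 0,"z": -0.003,"spin": 0,"claw": 20},
    {"x": 0,"y": 0,"z": 0,"spin": 0,"claw": 20},
    {"x": 0,"y": 0,"z": 0,"spin": 0,"claw": 30},
    {"x": 0,"y": 0,"z": 0,"spin": 0,"claw": 34},
    {"x": 0,"y": 0,"z": 0,"spin": 0,"claw": 38},
    {"x": 0,"y": 0,"z": 0,"spin": 0,"claw": 60},
    {"x": 0,"y": 0,"z": 0,"spin": 0,"claw": 80},
    {"x": 0,"y": 0,"z": 0,"spin": 0,"claw": 90},
    {"x": 0,"y": 0,"z": 0,"spin": 0,"claw": 90},
    {"x": 0,"y": 0,"z": 0,"spin": 0,"claw": 90}
  ],
  "force": 25
}}

```text
time_s: 7.95
ee_pos: [0.6738, -0.1452, 0.0238]
eef_rot: [-3.142, 0.0, 3.069]
force: [0.7, 0.1, -0.2]
grip_width: 0.0743
grip_force: 0.0
```

Request:
{"api": "send_rows", "payload": {
  "targets": [
    {"x": 0,"y": 0,"z": 0.055,"spin": 0,"claw": 92},
    {"x": 0,"y": 0,"z": 0.15,"spin": 0,"claw": 92},
    {"x": 0,"y": 0,"z": 0.2,"spin": 0,"claw": 92},
    {"x": 0,"y": 0,"z": 0.2,"spin": 0,"claw": 92},
    {"x": -0.0725,"y": 0.1555,"z": 0,"spin": 0.003,"claw": 92},
    {"x": -0.0725,"y": 0.1555,"z": 0,"spin": 0.003,"claw": 92},
    {"x": -0.0725,"y": 0.1555,"z": 0,"spin": 0.003,"claw": 92},
    {"x": -0.0725,"y": 0.1555,"z": 0,"spin": 0.003,"claw": 92},
    {"x": -0.0725,"y": 0.1555,"z": 0,"spin": 0.003,"claw": 92},
    {"x": -0.0725,"y": 0.1555,"z": 0,"spin": 0.003,"claw": 92},
    {"x": -0.0725,"y": 0.1555,"z": 0,"spin": 0.003,"claw": 92},
    {"x": -0.0725,"y": 0.1555,"z": 0,"spin": 0.003,"claw": 92},
    {"x": -0.0725,"y": 0.1555,"z": 0,"spin": 0.003,"claw": 92},
    {"x": -0.0725,"y": 0.1555,"z": 0,"spin": 0,"claw": 92},
    {"x": 0,"y": 0,"z": 0,"spin": 0,"claw": 92},
    {"x": 0,"y": 0,"z": 0,"spin": 0,"claw": 92},
    {"x": 0,"y": 0,"z": 0,"spin": 0,"claw": 92}
  ],
  "force": 25
}}

```text
time_s: 9.65
ee_pos: [0.5293, 0.1651, 0.1453]
eef_rot: [3.142, 0.001, 3.11]
force: [-0.1, -0.1, 0.2]
grip_width: 0.0917
grip_force: 0.0
```

Request:
{"api": "send_rows", "payload": {
  "targets": [
    {"x": 0,"y": 0,"z": -0.15,"spin": 0,"claw": 92},
    {"x": 0,"y": 0,"z": -0.15,"spin": 0,"claw": 92},
    {"x": 0,"y": 0,"z": -0.15,"spin": 0,"claw": 92},
    {"x": 0,"y": 0,"z": -0.1,"spin": 0,"claw": 92},
    {"x": 0,"y": 0,"z": -0.055,"spin": 0,"claw": 92},
    {"x": 0,"y": 0,"z": 0,"spin": 0,"claw": 92},
    {"x": 0,"y": 0,"z": 0,"spin": 0,"claw": 60},
    {"x": 0,"y": 0,"z": 0,"spin": 0,"claw": 54},
    {"x": 0,"y": 0,"z": 0,"spin": 0,"claw": 50},
    {"x": 0,"y": 0,"z": 0,"spin": 0,"claw": 46},
    {"x": 0,"y": 0,"z": 0,"spin": 0,"claw": 42},
    {"x": 0,"y": 0,"z": 0,"spin": 0,"claw": 34},
    {"x": 0,"y": 0,"z": 0,"spin": 0,"claw": 34},
    {"x": 0,"y": 0,"z": 0,"spin": 0,"claw": 34},
    {"x": 0,"y": 0,"z": 0,"spin": 0,"claw": 34},
    {"x": 0,"y": 0,"z": 0,"spin": 0,"claw": 34}
  ],
  "force": 25
}}

```text
time_s: 11.25
ee_pos: [0.5289, 0.1657, 0.0239]
eef_rot: [-3.142, 0.0, 3.111]
force: [0.7, -1.6, 2.3]
grip_width: 0.0429
grip_force: 25.0
```

Request:
{"api": "send_rows", "payload": {
  "targets": [
    {"x": 0,"y": 0,"z": 0.05,"spin": 0,"claw": 34},
    {"x": 0,"y": 0,"z": 0.1,"spin": 0,"claw": 34},
    {"x": 0,"y": 0,"z": 0.15,"spin": 0,"claw": 34},
    {"x": 0,"y": 0,"z": 0.15,"spin": 0,"claw": 34},
    {"x": 0,"y": 0,"z": 0.1,"spin": 0,"claw": 34},
    {"x": 0,"y": 0,"z": 0.05,"spin": 0,"claw": 34},
    {"x": 0,"y": 0,"z": 0,"spin": 0,"claw": 34},
    {"x": 0,"y": 0,"z": 0,"spin": 0,"claw": 34}
  ],
  "force": 25
}}

```text
time_s: 12.05
ee_pos: [0.5284, 0.1657, 0.1429]
eef_rot: [-3.141, -0.001, 3.111]
force: [-0.0, -0.4, -1.8]
grip_width: 0.043
grip_force: 25.0
```

```bash
python3 - <<'E'
from h import *
im=camera("side");a=im[90:210,170:310];b=im[190:270,210:320]
z=lambda q:cv2.resize(q,None,fx=4,fy=4,interpolation=cv2.INTER_CUBIC)
A,B=z(a),z(b);o=np.zeros((A.shape[0]+0,0,3),np.uint8)
# second: the top crop of nut
t=camera("top")[175:220,165:200];C=cv2.resize(t,None,fx=5,fy=5,interpolation=cv2.INTER_CUBIC)
o=np.zeros((560,780,3),np.uint8);o[:480,:560]=A;o[:225,570:570+175]=C
o[240:240+B.shape[0]//2,565:565+B.shape[1]//2]=cv2.resize(b,None,fx=2,fy=2)[:,:215] if 0 else B[::2,::2][:,:215]
cv2.imwrite("pics/s3.png",o);print(proj("side",get_obs()["ee_pos"]))
E
```

```text
[210.7 138.8]
```

View pics/s3.png

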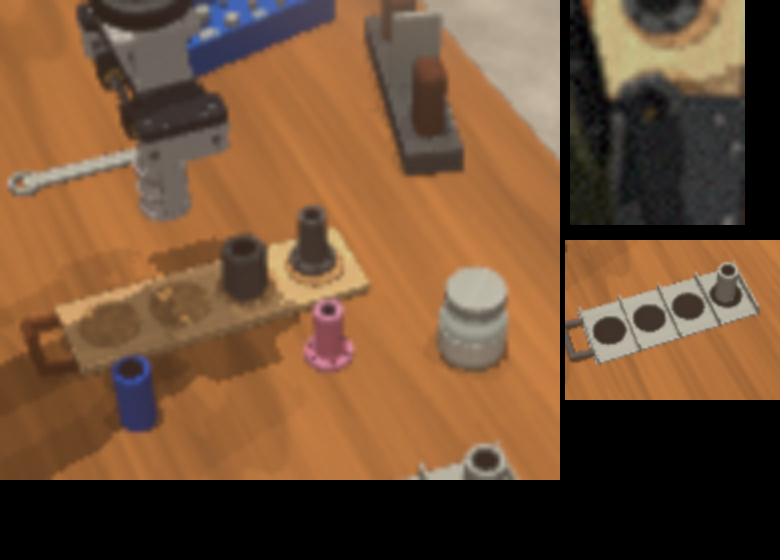

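The pulley hangs upright between the fingers (163,185), and the sleeve stands upright in the far pocket (727,280 in the inset).

Request:
{"api": "send_rows", "payload": {
  "targets": [
    {"x": 0.02,"y": -0.077,"z": 0,"spin": 0,"claw": 34},
    {"x": 0.0395,"y": -0.153,"z": 0,"spin": -0.003,"claw": 34},
    {"x": 0.0395,"y": -0.153,"z": 0,"spin": -0.003,"claw": 34},
    {"x": 0.0395,"y": -0.153,"z": 0,"spin": -0.003,"claw": 34},
    {"x": 0.0395,"y": -0.153,"z": 0,"spin": -0.003,"claw": 34},
    {"x": 0.0395,"y": -0.153,"z": 0,"spin": -0.003,"claw": 34},
    {"x": 0.0395,"y": -0.153,"z": 0,"spin": -0.003,"claw": 34},
    {"x": 0.0395,"y": -0.153,"z": 0,"spin": -0.003,"claw": 34},
    {"x": 0.0395,"y": -0.153,"z": 0,"spin": -0.003,"claw": 34},
    {"x": 0.0395,"y": -0.153,"z": 0,"spin": -0.003,"claw": 34},
    {"x": 0.02,"y": -0.077,"z": 0,"spin": 0,"claw": 34},
    {"x": 0,"y": 0,"z": 0,"spin": 0,"claw": 34},
    {"x": 0,"y": 0,"z": 0,"spin": 0,"claw": 34},
    {"x": 0,"y": 0,"z": 0,"spin": 0,"claw": 34}
  ],
  "force": 25
}}

```text
time_s: 13.55
ee_pos: [0.6077, -0.1394, 0.1437]
eef_rot: [3.141, -0.0, 3.07]
force: [-0.1, 0.6, -2.3]
grip_width: 0.0429
grip_force: 25.0
```

Request:
{"api": "send_rows", "payload": {
  "targets": [
    {"x": 0,"y": 0,"z": -0.1,"spin": 0,"claw": 34},
    {"x": 0,"y": 0,"z": -0.15,"spin": 0,"claw": 34},
    {"x": 0,"y": 0,"z": -0.15,"spin": 0,"claw": 34},
    {"x": 0,"y": 0,"z": -0.12,"spin": 0,"claw": 34},
    {"x": 0,"y": 0,"z": -0.07,"spin": 0,"claw": 34},
    {"x": 0,"y": 0,"z": -0.03,"spin": 0,"claw": 34},
    {"x": 0,"y": 0,"z": -0.015,"spin": 0,"claw": 34},
    {"x": 0,"y": 0,"z": -0.005,"spin": 0,"claw": 34},
    {"x": 0,"y": 0,"z": 0,"spin": 0,"claw": 34},
    {"x": 0,"y": 0,"z": 0,"spin": 0,"claw": 34},
    {"x": 0,"y": 0,"z": 0,"spin": 0,"claw": 34}
  ],
  "force": 25
}}

```text
time_s: 14.65
ee_pos: [0.6081, -0.1405, 0.0164]
eef_rot: [-3.141, 0.001, 3.069]
force: [-0.1, 0.1, -2.6]
grip_width: 0.0429
grip_force: 25.0
```

Request:
{"api": "send_rows", "payload": {
  "targets": [
    {"x": 0,"y": 0,"z": -0.007,"spin": 0,"claw": 34},
    {"x": 0,"y": 0,"z": -0.006,"spin": 0,"claw": 34},
    {"x": 0,"y": 0,"z": -0.004,"spin": 0,"claw": 34},
    {"x": 0,"y": 0,"z": 0,"spin": 0,"claw": 34},
    {"x": 0,"y": 0,"z": 0,"spin": 0,"claw": 42},
    {"x": 0,"y": 0,"z": 0,"spin": 0,"claw": 46},
    {"x": 0,"y": 0,"z": 0,"spin": 0,"claw": 50},
    {"x": 0,"y": 0,"z": 0,"spin": 0,"claw": 70},
    {"x": 0,"y": 0,"z": 0,"spin": 0,"claw": 90},
    {"x": 0,"y": 0,"z": 0,"spin": 0,"claw": 90},
    {"x": 0,"y": 0,"z": 0,"spin": 0,"claw": 90},
    {"x": 0,"y": 0,"z": 0,"spin": 0,"claw": 90}
  ],
  "force": 25
}}

```text
time_s: 15.85
ee_pos: [0.6079, -0.1404, 0.0124]
eef_rot: [-3.142, 0.0, 3.069]
force: [0.9, -0.4, 0.3]
grip_width: 0.087
grip_force: 0.0
```

Request:
{"api": "send_rows", "payload": {
  "targets": [
    {"x": 0,"y": 0,"z": 0.06,"spin": 0,"claw": 92},
    {"x": 0,"y": 0,"z": 0.15,"spin": 0,"claw": 92},
    {"x": 0,"y": 0,"z": 0.22,"spin": 0,"claw": 92},
    {"x": 0,"y": 0,"z": 0.22,"spin": 0,"claw": 92},
    {"x": 0,"y": 0,"z": 0,"spin": 0,"claw": 92},
    {"x": 0,"y": 0,"z": 0,"spin": 0,"claw": 92}
  ],
  "force": 25
}}

```text
time_s: 16.45
ee_pos: [0.6082, -0.1405, 0.1439]
eef_rot: [-3.141, 0.002, 3.069]
force: [-0.0, 0.3, -1.2]
grip_width: 0.092
grip_force: 0.0
```

```bash
python3 - <<'E'
from h import *
t=camera("top");s=camera("side")
o=np.zeros((560,790,3),np.uint8)
C=cv2.resize(t[182:217,165:205],None,fx=9,fy=9,interpolation=cv2.INTER_CUBIC);o[:315,:360]=C
C=cv2.resize(s[140:175,215:255],None,fx=10,fy=10,interpolation=cv2.INTER_CUBIC);o[:350,370:770]=C
C=cv2.resize(s[190:255,200:320],None,fx=3,fy=3,interpolation=cv2.INTER_CUBIC);o[355:550,:360]=C
cv2.imwrite("pics/s4.png",o)
# expected hexagon corners on the top, for matching
for d in(0,10,20,30,40,50):
    print(d,[(float((p[0]-165)*9),float((p[1]-182)*9)) for p in[proj("top",[.5931+.0208*np.cos(np.radians(d+30+60*i)),.1622+.0208*np.sin(np.radians(d+30+60*i)),.063]) for i in range(6)]])
E
```

```text
0 [(101.7000000000001, 62.10000000000005), (60.2999999999999, 124.2000000000001), (92.7000000000001, 188.10000000000005), (166.5, 190.7999999999999), (207.89999999999995, 127.7999999999999), (174.60000000000005, 63.89999999999995)]
10 [(90.0, 69.2999999999999), (60.2999999999999, 136.7999999999999), (103.5, 194.39999999999995), (178.2000000000001, 183.60000000000005), (207.89999999999995, 115.2000000000001), (163.7999999999999, 58.5)]
20 [(81.0, 78.2999999999999), (63.0, 149.39999999999995), (116.10000000000005, 198.0), (187.2000000000001, 174.60000000000005), (205.2000000000001, 103.5), (151.2000000000001, 54.89999999999995)]
30 [(72.89999999999995, 88.2000000000001), (67.5, 161.10000000000005), (128.7000000000001, 198.89999999999995), (195.2999999999999, 164.7000000000001), (199.7999999999999, 91.7999999999999), (138.60000000000005, 54.0)]
40 [(66.60000000000005, 99.0), (73.7999999999999, 171.89999999999995), (142.2000000000001, 198.89999999999995), (201.60000000000005, 153.0), (193.5, 81.0), (126.0, 54.0)]
50 [(62.10000000000005, 111.60000000000005), (82.7999999999999, 180.89999999999995), (154.7999999999999, 195.2999999999999), (206.10000000000005, 140.39999999999995), (185.39999999999995, 72.0), (113.39999999999995, 57.60000000000005)]
```

View pics/s4.png

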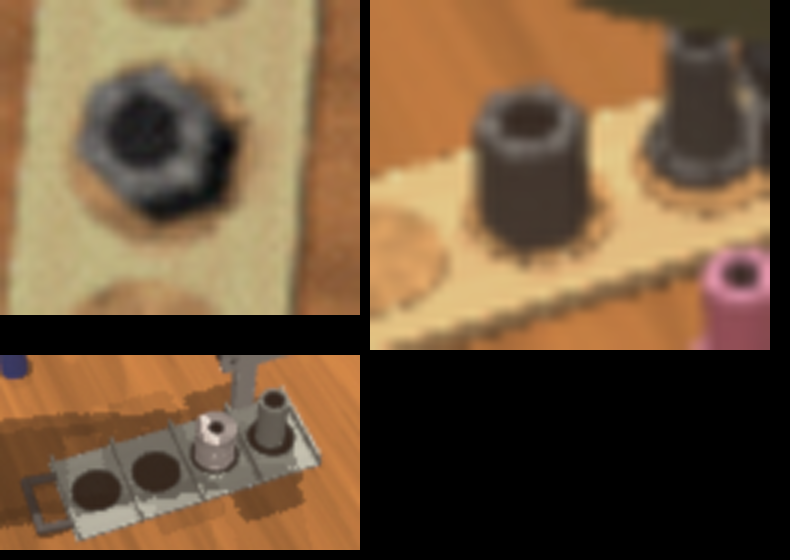

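The nut's flats face about 22° + 60°k, and one pair at about 82° nearly matches the closing line. The pulley stands well in pocket 3.

Request:
{"api": "send_rows", "payload": {
  "targets": [
    {"x": -0.0075,"y": 0.151,"z": 0,"spin": -0.0033,"claw": 92},
    {"x": -0.0075,"y": 0.151,"z": 0,"spin": -0.0033,"claw": 92},
    {"x": -0.0075,"y": 0.151,"z": 0,"spin": -0.0033,"claw": 92},
    {"x": -0.0075,"y": 0.151,"z": 0,"spin": -0.0033,"claw": 92},
    {"x": -0.0075,"y": 0.151,"z": 0,"spin": -0.0033,"claw": 92},
    {"x": -0.0075,"y": 0.151,"z": 0,"spin": -0.0033,"claw": 92},
    {"x": -0.0075,"y": 0.151,"z": 0,"spin": -0.0033,"claw": 92},
    {"x": -0.0075,"y": 0.151,"z": 0,"spin": -0.0033,"claw": 92},
    {"x": -0.0075,"y": 0.151,"z": 0,"spin": -0.0033,"claw": 92},
    {"x": -0.0075,"y": 0.151,"z": 0,"spin": -0.0033,"claw": 92},
    {"x": 0,"y": 0,"z": 0,"spin": 0,"claw": 92},
    {"x": 0,"y": 0,"z": 0,"spin": 0,"claw": 92},
    {"x": 0,"y": 0,"z": 0,"spin": 0,"claw": 92}
  ],
  "force": 35
}}

```text
time_s: 17.85
ee_pos: [0.5928, 0.1607, 0.1418]
eef_rot: [-3.141, -0.001, 3.016]
force: [-0.6, -0.3, 0.2]
grip_width: 0.092
grip_force: 0.0
```

Request:
{"api": "send_rows", "payload": {
  "targets": [
    {"x": 0,"y": 0.004,"z": -0.15,"spin": 0,"claw": 92},
    {"x": 0,"y": 0,"z": -0.15,"spin": 0,"claw": 92},
    {"x": 0,"y": 0,"z": -0.15,"spin": 0,"claw": 92},
    {"x": 0,"y": 0,"z": -0.09,"spin": 0,"claw": 92},
    {"x": 0,"y": 0,"z": -0.045,"spin": 0,"claw": 92},
    {"x": 0,"y": 0,"z": 0,"spin": 0,"claw": 92},
    {"x": 0,"y": 0,"z": 0,"spin": 0,"claw": 60},
    {"x": 0,"y": 0,"z": 0,"spin": 0,"claw": 54},
    {"x": 0,"y": 0,"z": 0,"spin": 0,"claw": 48},
    {"x": 0,"y": 0,"z": 0,"spin": 0,"claw": 44},
    {"x": 0,"y": 0,"z": 0,"spin": 0,"claw": 40},
    {"x": 0,"y": 0,"z": 0,"spin": 0,"claw": 36},
    {"x": 0,"y": 0,"z": 0,"spin": 0,"claw": 28},
    {"x": 0,"y": 0,"z": 0,"spin": 0,"claw": 28},
    {"x": 0,"y": 0,"z": 0,"spin": 0,"claw": 28},
    {"x": 0,"y": 0,"z": 0,"spin": 0,"claw": 28},
    {"x": 0,"y": 0,"z": 0,"spin": 0,"claw": 28}
  ],
  "force": 35
}}

```text
time_s: 19.55
ee_pos: [0.5931, 0.1622, 0.0255]
eef_rot: [-3.141, 0.0, 3.017]
force: [0.8, -3.8, 2.1]
grip_width: 0.0356
grip_force: 34.6
```

Request:
{"api": "send_rows", "payload": {
  "targets": [
    {"x": 0,"y": 0,"z": 0.05,"spin": 0,"claw": 28},
    {"x": 0,"y": 0,"z": 0.1,"spin": 0,"claw": 28},
    {"x": 0,"y": 0,"z": 0.15,"spin": 0,"claw": 28},
    {"x": 0,"y": 0,"z": 0.15,"spin": 0,"claw": 28},
    {"x": 0,"y": 0,"z": 0.1,"spin": 0,"claw": 28},
    {"x": 0,"y": 0,"z": 0.05,"spin": 0,"claw": 28},
    {"x": 0,"y": 0,"z": 0,"spin": 0,"claw": 28},
    {"x": 0,"y": 0,"z": 0,"spin": 0,"claw": 28}
  ],
  "force": 35
}}

```text
time_s: 20.35
ee_pos: [0.5924, 0.1624, 0.1443]
eef_rot: [-3.141, -0.002, 3.017]
force: [-0.1, 0.0, -3.9]
grip_width: 0.0363
grip_force: 34.6
```

Request:
{"api": "send_rows", "payload": {
  "targets": [
    {"x": -0.013,"y": -0.074,"z": 0,"spin": 0,"claw": 28},
    {"x": -0.0255,"y": -0.1485,"z": 0,"spin": 0.0035,"claw": 28},
    {"x": -0.0255,"y": -0.1485,"z": 0,"spin": 0.0035,"claw": 28},
    {"x": -0.0255,"y": -0.1485,"z": 0,"spin": 0.0035,"claw": 28},
    {"x": -0.0255,"y": -0.1485,"z": 0,"spin": 0.0035,"claw": 28},
    {"x": -0.0255,"y": -0.1485,"z": 0,"spin": 0.0035,"claw": 28},
    {"x": -0.0255,"y": -0.1485,"z": 0,"spin": 0.0035,"claw": 28},
    {"x": -0.0255,"y": -0.1485,"z": 0,"spin": 0.0035,"claw": 28},
    {"x": -0.0255,"y": -0.1485,"z": 0,"spin": 0.0035,"claw": 28},
    {"x": -0.0255,"y": -0.1485,"z": 0,"spin": 0.0035,"claw": 28},
    {"x": -0.012,"y": -0.074,"z": 0,"spin": 0,"claw": 28},
    {"x": 0,"y": 0,"z": 0,"spin": 0,"claw": 28},
    {"x": 0,"y": 0,"z": 0,"spin": 0,"claw": 28},
    {"x": 0,"y": 0,"z": 0,"spin": 0,"claw": 28}
  ],
  "force": 35
}}

```text
time_s: 21.75
ee_pos: [0.5421, -0.1336, 0.1452]
eef_rot: [3.141, -0.0, 3.067]
force: [0.1, -0.2, -3.1]
grip_width: 0.036
grip_force: 34.6
```

Request:
{"api": "send_rows", "payload": {
  "targets": [
    {"x": 0,"y": -0.005,"z": -0.1,"spin": 0,"claw": 28},
    {"x": 0,"y": 0,"z": -0.15,"spin": 0,"claw": 28},
    {"x": 0,"y": 0,"z": -0.15,"spin": 0,"claw": 28},
    {"x": 0,"y": 0,"z": -0.12,"spin": 0,"claw": 28},
    {"x": 0,"y": 0,"z": -0.07,"spin": 0,"claw": 28},
    {"x": 0,"y": 0,"z": -0.03,"spin": 0,"claw": 28},
    {"x": 0,"y": 0,"z": -0.015,"spin": 0,"claw": 28},
    {"x": 0,"y": 0,"z": -0.005,"spin": 0,"claw": 28},
    {"x": 0,"y": 0,"z": 0,"spin": 0,"claw": 28},
    {"x": 0,"y": 0,"z": 0,"spin": 0,"claw": 28},
    {"x": 0,"y": 0,"z": 0,"spin": 0,"claw": 28}
  ],
  "force": 35
}}

```text
time_s: 22.85
ee_pos: [0.5423, -0.1356, 0.018]
eef_rot: [-3.141, 0.001, 3.066]
force: [-0.3, 0.2, -4.5]
grip_width: 0.0362
grip_force: 34.6
```

Request:
{"api": "send_rows", "payload": {
  "targets": [
    {"x": 0,"y": 0,"z": -0.007,"spin": 0,"claw": 28},
    {"x": 0,"y": 0,"z": -0.006,"spin": 0,"claw": 28},
    {"x": 0,"y": 0,"z": -0.004,"spin": 0,"claw": 28},
    {"x": 0,"y": 0,"z": 0,"spin": 0,"claw": 28},
    {"x": 0,"y": 0,"z": 0,"spin": 0,"claw": 34},
    {"x": 0,"y": 0,"z": 0,"spin": 0,"claw": 38},
    {"x": 0,"y": 0,"z": 0,"spin": 0,"claw": 42},
    {"x": 0,"y": 0,"z": 0,"spin": 0,"claw": 60},
    {"x": 0,"y": 0,"z": 0,"spin": 0,"claw": 90},
    {"x": 0,"y": 0,"z": 0,"spin": 0,"claw": 90},
    {"x": 0,"y": 0,"z": 0,"spin": 0,"claw": 90},
    {"x": 0,"y": 0,"z": 0,"spin": 0,"claw": 90}
  ],
  "force": 25
}}

```text
time_s: 24.05
ee_pos: [0.5421, -0.1355, 0.0141]
eef_rot: [-3.142, 0.0, 3.066]
force: [-0.9, 0.6, 0.3]
grip_width: 0.0786
grip_force: 0.0
```

Request:
{"api": "send_rows", "payload": {
  "targets": [
    {"x": 0,"y": 0,"z": 0.06,"spin": 0,"claw": 92},
    {"x": 0,"y": 0,"z": 0.15,"spin": 0,"claw": 92},
    {"x": 0,"y": 0,"z": 0.22,"spin": 0,"claw": 92},
    {"x": 0,"y": 0,"z": 0.22,"spin": 0,"claw": 92},
    {"x": 0.0605,"y": 0.151,"z": 0,"spin": 0.003,"claw": 92},
    {"x": 0.0605,"y": 0.151,"z": 0,"spin": 0.003,"claw": 92},
    {"x": 0.0605,"y": 0.151,"z": 0,"spin": 0.003,"claw": 92},
    {"x": 0.0605,"y": 0.151,"z": 0,"spin": 0.003,"claw": 92},
    {"x": 0.0605,"y": 0.151,"z": 0,"spin": 0.003,"claw": 92},
    {"x": 0.0605,"y": 0.151,"z": 0,"spin": 0.003,"claw": 92},
    {"x": 0.0605,"y": 0.151,"z": 0,"spin": 0.003,"claw": 92},
    {"x": 0.0605,"y": 0.151,"z": 0,"spin": 0.003,"claw": 92},
    {"x": 0.0605,"y": 0.151,"z": 0,"spin": 0.003,"claw": 92},
    {"x": 0.0605,"y": 0.151,"z": 0,"spin": 0,"claw": 92},
    {"x": 0,"y": 0,"z": 0,"spin": 0,"claw": 92},
    {"x": 0,"y": 0,"z": 0,"spin": 0,"claw": 92},
    {"x": 0,"y": 0,"z": 0,"spin": 0,"claw": 92}
  ],
  "force": 25
}}

```text
time_s: 25.75
ee_pos: [0.6629, 0.1657, 0.1445]
eef_rot: [-3.141, 0.0, 3.108]
force: [0.2, 0.1, 0.3]
grip_width: 0.0921
grip_force: 0.0
```

Request:
{"api": "send_rows", "payload": {
  "targets": [
    {"x": 0,"y": 0.008,"z": -0.15,"spin": 0,"claw": 92},
    {"x": 0,"y": 0,"z": -0.15,"spin": 0,"claw": 92},
    {"x": 0,"y": 0,"z": -0.15,"spin": 0,"claw": 92},
    {"x": 0,"y": 0,"z": -0.08,"spin": 0,"claw": 92},
    {"x": 0,"y": 0,"z": -0.04,"spin": 0,"claw": 80},
    {"x": 0,"y": 0,"z": 0,"spin": 0,"claw": 60},
    {"x": 0,"y": 0,"z": 0,"spin": 0,"claw": 46},
    {"x": 0,"y": 0,"z": 0,"spin": 0,"claw": 40},
    {"x": 0,"y": 0,"z": 0,"spin": 0,"claw": 36},
    {"x": 0,"y": 0,"z": 0,"spin": 0,"claw": 32},
    {"x": 0,"y": 0,"z": 0,"spin": 0,"claw": 28},
    {"x": 0,"y": 0,"z": 0,"spin": 0,"claw": 25},
    {"x": 0,"y": 0,"z": 0,"spin": 0,"claw": 18},
    {"x": 0,"y": 0,"z": 0,"spin": 0,"claw": 18},
    {"x": 0,"y": 0,"z": 0,"spin": 0,"claw": 18},
    {"x": 0,"y": 0,"z": 0,"spin": 0,"claw": 18},
    {"x": 0,"y": 0,"z": 0,"spin": 0,"claw": 18}
  ],
  "force": 25
}}

```text
time_s: 27.45
ee_pos: [0.663, 0.1681, 0.0301]
eef_rot: [-3.142, 0.0, 3.109]
force: [-0.2, -1.2, 1.4]
grip_width: 0.0254
grip_force: 25.0
```

Request:
{"api": "send_rows", "payload": {
  "targets": [
    {"x": 0,"y": 0,"z": 0.05,"spin": 0,"claw": 18},
    {"x": 0,"y": 0,"z": 0.1,"spin": 0,"claw": 18},
    {"x": 0,"y": 0,"z": 0.15,"spin": 0,"claw": 18},
    {"x": 0,"y": 0,"z": 0.15,"spin": 0,"claw": 18},
    {"x": 0,"y": 0,"z": 0.1,"spin": 0,"claw": 18},
    {"x": 0,"y": 0,"z": 0.05,"spin": 0,"claw": 18},
    {"x": 0,"y": 0,"z": 0,"spin": 0,"claw": 18},
    {"x": 0,"y": 0,"z": 0,"spin": 0,"claw": 18}
  ],
  "force": 25
}}

```text
time_s: 28.25
ee_pos: [0.6626, 0.168, 0.1489]
eef_rot: [-3.141, -0.001, 3.109]
force: [-0.8, -0.2, -1.9]
grip_width: 0.0255
grip_force: 25.0
```

```bash
python3 - <<'E'
from h import *
snap("side","s5.png",(180,80,330,210),5);print(proj("side",get_obs()["ee_pos"]))
E
```

```text
[247.  126.3]
```

View pics/s5.png

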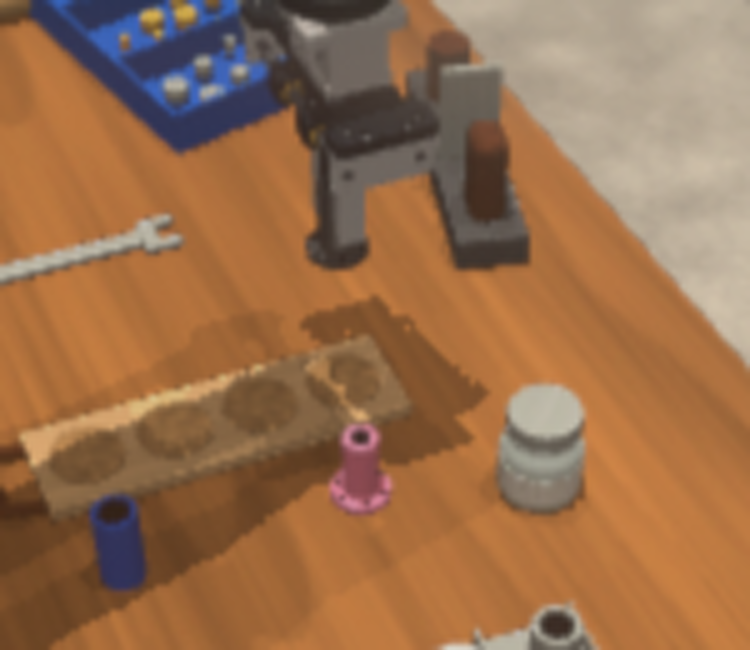

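The hub hangs upright with its foot (337,248) under the TCP.

Request:
{"api": "send_rows", "payload": {
  "targets": [
    {"x": -0.047,"y": -0.075,"z": 0,"spin": 0,"claw": 18},
    {"x": -0.093,"y": -0.149,"z": 0,"spin": -0.003,"claw": 18},
    {"x": -0.093,"y": -0.149,"z": 0,"spin": -0.003,"claw": 18},
    {"x": -0.093,"y": -0.149,"z": 0,"spin": -0.003,"claw": 18},
    {"x": -0.093,"y": -0.149,"z": 0,"spin": -0.003,"claw": 18},
    {"x": -0.093,"y": -0.149,"z": 0,"spin": -0.003,"claw": 18},
    {"x": -0.093,"y": -0.149,"z": 0,"spin": -0.003,"claw": 18},
    {"x": -0.093,"y": -0.149,"z": 0,"spin": -0.003,"claw": 18},
    {"x": -0.093,"y": -0.149,"z": 0,"spin": -0.003,"claw": 18},
    {"x": -0.093,"y": -0.149,"z": 0,"spin": -0.003,"claw": 18},
    {"x": -0.047,"y": -0.075,"z": 0,"spin": 0,"claw": 18},
    {"x": 0,"y": 0,"z": 0,"spin": 0,"claw": 18},
    {"x": 0,"y": 0,"z": 0,"spin": 0,"claw": 18},
    {"x": 0,"y": 0,"z": 0,"spin": 0,"claw": 18}
  ],
  "force": 25
}}

```text
time_s: 29.7
ee_pos: [0.4771, -0.1293, 0.1496]
eef_rot: [3.141, -0.001, 3.067]
force: [0.2, 0.3, -2.0]
grip_width: 0.0251
grip_force: 25.0
```

Target z is 0.0195.

Request:
{"api": "send_rows", "payload": {
  "targets": [
    {"x": -0.003,"y": -0.003,"z": -0.1,"spin": 0,"claw": 18},
    {"x": 0,"y": 0,"z": -0.15,"spin": 0,"claw": 18},
    {"x": 0,"y": 0,"z": -0.15,"spin": 0,"claw": 18},
    {"x": 0,"y": 0,"z": -0.12,"spin": 0,"claw": 18},
    {"x": 0,"y": 0,"z": -0.07,"spin": 0,"claw": 18},
    {"x": 0,"y": 0,"z": -0.03,"spin": 0,"claw": 18},
    {"x": 0,"y": 0,"z": -0.015,"spin": 0,"claw": 18},
    {"x": 0,"y": 0,"z": -0.003,"spin": 0,"claw": 18},
    {"x": 0,"y": 0,"z": 0,"spin": 0,"claw": 18},
    {"x": 0,"y": 0,"z": 0,"spin": 0,"claw": 18},
    {"x": 0,"y": 0,"z": 0,"spin": 0,"claw": 18}
  ],
  "force": 25
}}

```text
time_s: 30.8
ee_pos: [0.4765, -0.1308, 0.0229]
eef_rot: [-3.141, 0.001, 3.066]
force: [-0.9, 0.9, -1.5]
grip_width: 0.0254
grip_force: 25.0
```

Request:
{"api": "send_rows", "payload": {
  "targets": [
    {"x": 0,"y": 0,"z": -0.007,"spin": 0,"claw": 18},
    {"x": 0,"y": 0,"z": -0.006,"spin": 0,"claw": 18},
    {"x": 0,"y": 0,"z": -0.004,"spin": 0,"claw": 18},
    {"x": 0,"y": 0,"z": 0,"spin": 0,"claw": 18},
    {"x": 0,"y": 0,"z": 0,"spin": 0,"claw": 25},
    {"x": 0,"y": 0,"z": 0,"spin": 0,"claw": 28},
    {"x": 0,"y": 0,"z": 0,"spin": 0,"claw": 32},
    {"x": 0,"y": 0,"z": 0,"spin": 0,"claw": 50},
    {"x": 0,"y": 0,"z": 0,"spin": 0,"claw": 70},
    {"x": 0,"y": 0,"z": 0,"spin": 0,"claw": 90},
    {"x": 0,"y": 0,"z": 0,"spin": 0,"claw": 90},
    {"x": 0,"y": 0,"z": 0,"spin": 0,"claw": 90},
    {"x": 0,"y": 0,"z": 0,"spin": 0,"claw": 90}
  ],
  "force": 25
}}

```text
time_s: 32.1
ee_pos: [0.4762, -0.1307, 0.0191]
eef_rot: [-3.142, -0.0, 3.066]
force: [0.5, -0.1, 0.6]
grip_width: 0.0768
grip_force: 0.0
```

Request:
{"api": "send_rows", "payload": {
  "targets": [
    {"x": 0,"y": 0,"z": 0.06,"spin": 0,"claw": 92},
    {"x": 0,"y": 0,"z": 0.15,"spin": 0,"claw": 92},
    {"x": 0,"y": 0,"z": 0.22,"spin": 0,"claw": 92},
    {"x": 0,"y": 0,"z": 0.22,"spin": 0,"claw": 92},
    {"x": 0,"y": 0,"z": 0.2,"spin": 0,"claw": 92},
    {"x": 0,"y": 0.2,"z": 0.1,"spin": 0,"claw": 92},
    {"x": 0,"y": 0.2,"z": 0,"spin": 0,"claw": 92},
    {"x": -0.1,"y": 0.2,"z": 0,"spin": 0,"claw": 92},
    {"x": -0.1,"y": 0.2,"z": 0,"spin": 0,"claw": 92},
    {"x": -0.1,"y": 0.2,"z": 0,"spin": 0,"claw": 92},
    {"x": -0.1,"y": 0.2,"z": 0,"spin": 0,"claw": 92},
    {"x": -0.1,"y": 0.2,"z": 0,"spin": 0,"claw": 92},
    {"x": 0,"y": 0.2,"z": 0,"spin": 0,"claw": 92},
    {"x": 0,"y": 0,"z": 0,"spin": 0,"claw": 92},
    {"x": 0,"y": 0,"z": 0,"spin": 0,"claw": 92}
  ],
  "force": 25
}}

```text
time_s: 33.6
ee_pos: [0.376, 0.1896, 0.2096]
eef_rot: [-3.142, 0.0, 3.068]
force: [0.4, -0.4, -0.6]
grip_width: 0.0918
grip_force: 0.0
```

```bash
python3 - <<'E'
from h import *
t=camera("top");s=camera("side");o=np.zeros((600,800,3),np.uint8)
C=cv2.resize(t[150:285,265:330],None,fx=4.4,fy=4.4,interpolation=cv2.INTER_CUBIC);o[:C.shape[0],:C.shape[1]]=C
C=cv2.resize(s[180:260,200:315],None,fx=4,fy=4,interpolation=cv2.INTER_CUBIC);o[:C.shape[0],300:300+C.shape[1]]=C
cv2.imwrite("pics/end.png",o)
for n,p in dict(hub=(.4763,-.1302,.060),nut=(.5416,-.1348,.052),pul=(.6074,-.1398,.050),sl=(.6735,-.1445,.068)).items():
    a,b=proj("top",p),proj("side",p);print(n,(a-[265,150])*4.4,(b-[200,180])*4+[300,0])
E
```

```text
hub [132.44 422.4 ] [422.8 176.8]
nut [139.48 308.44] [505.2 158. ]
pul [148.28 196.68] [585.2 135.6]
sl [160.6  79.2] [665.2  97.2]
```

View pics/end.png

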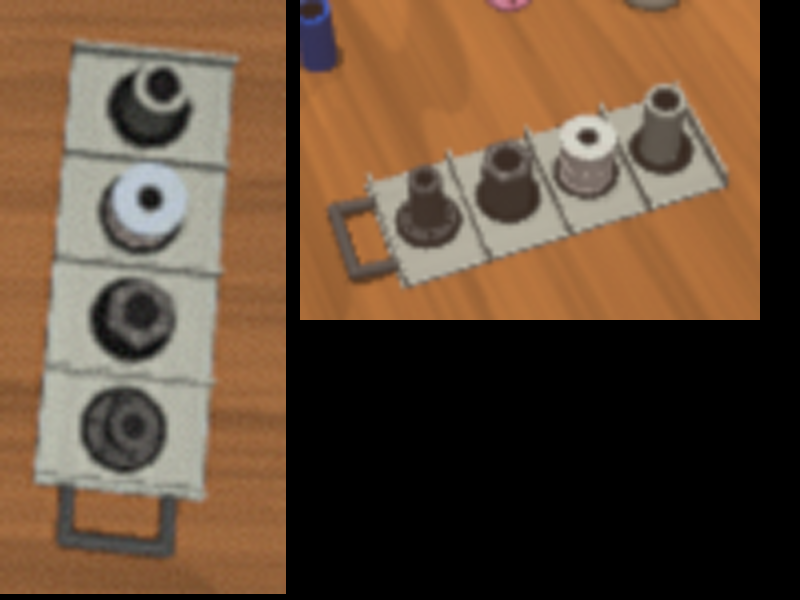

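All four parts stand upright in their pockets. Their tops at (132,425), (140,311), (149,198) and (162,83) are within about 2 mm of the pocket-centre projections.

```bash
python3 -c "
from station import *
print(hand_in())"
```

```text
the job is handed in; nothing more can be done
None
```

The job is handed in: from the rack's handle, hub, nut, pulley and sleeve stand upright in the four pockets, each within a few mm of its pocket centre in the final camera check; I never reached for the jar, tape core, spanner or look-alikes, and the hand-in returned no verdict.

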